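Lock the spool onto the light-box turntable with the bayonet cap and hold it

TASK

Take the red-handled bayonet cap out of its rubber parking ring, set it into the hub in the middle of the spool with its two pins in the two notches, push it fully down against the spring and, still pushing, turn it a quarter turn clockwise (seen from above) against its return spring until it stops. The hub's catch is broken and the cap would spring back, so finish while still gripping it, pressed fully down and fully turned: do not let go. Keep the gripper and the cap off the cracked glass of the light box and leave the other things on the table where they are.

Things in the scene. Friction and masses are not known exactly. Their poses are not given: they have to be found in the camera images.
- cap: Bayonet lock cap, about 110 g, 56 mm tall, upright in the parking ring. Origin on its axis at its bottom, z up. Steel foot and 26 mm stem (z 0 to 26 mm, a 7 mm wide slot along x under the foot), black disc 76 mm across (z 26 to 30 mm), red grip bar on top. Bar, pins and two white dashes on the disc all lie along x; half a turn makes no difference.
- cap_grip (a point): Middle of the cap's red grip bar, on its axis 43 mm above the cap's origin: bar 44 mm long along x, 16 mm wide along y, 26 mm tall (30 to 56 mm above the origin).
- cap_pins (a point): On the cap's axis, 10 mm above its origin, where two round brass pins of 7 mm diameter stick out along x, reaching 21 mm either side.
- park: Black rubber parking ring, fixed on the table, 68 mm outside diameter, 49 mm bore, 25 mm tall, origin at its centre on the table. The cap stands loosely in it on the table; lift it straight up at least 30 mm to clear.
- turntable: Dark round turntable on the light box, 220 mm diameter, 10 mm thick, braked (does not turn). Origin at the centre of its underside, 45 mm above the table. Its x axis lies along the two hub notches, as do two white lines on its rim outside the spool; half a turn makes no difference. An aluminium hub of 64 mm diameter stands at its centre.
- hub_mouth (a point): Centre of the hub's mouth, level with the top of its lip, 41 mm above the turntable's origin, 86 mm above the table; axes as the turntable. Lip 5 mm thick, round bore about 31 mm, two notches along x 11 mm wide reaching 25.5 mm from the axis, each with a white mark at its end. With the cap fully down its disc is 4 mm above the lip.
- hub_plate (a point): Top of the sprung plate inside the hub, on the axis, 13 mm below hub_mouth at rest; it moves with the plate. The cap's foot rests on it; a blade on it (20 x 4 mm, 5 mm tall, along the notches at rest) enters the foot's slot. With the pins in the notches push the plate 9 mm down (cap origin 22 mm below hub_mouth); only after about 5.5 mm are the pins under the lip and free to turn.
- plunger (a joint): Push of the sprung plate, m: 0 at rest, 0.009 fully down; the spring resists with 3.5 N rising to 9.8 N and lifts it again.
- key (a joint): Turn of the plate and its blade, rad: 0 at rest, growing clockwise seen from above, stop at 1.36. The blade has about 0.14 rad play in the cap's slot, so the cap turns about 1.5 rad to the stop. A return spring of 0.015 rising to 0.083 N m turns it back when let go.
- lightbox: Grey light box with a cracked glass top, fixed, 250 mm (x) by 360 mm (y), 45 mm tall, origin at the centre of its underside; the turntable is at its middle.
- spool: Matte aluminium 35 mm film spool, loose, 150 mm diameter, 33 mm tall, lying on the turntable around the hub (top 2 mm above the hub's lip), bore 69 mm; origin at the centre of its underside.
- roller: Brass sync roller, loose, standing upright, 42 mm diameter, 38 mm tall, origin at the centre of its underside. It and the parking ring may have exchanged places.
- leader_case: Green plastic leader case, loose, 80 x 150 x 28 mm, lying flat beyond the light box, origin at the centre of its underside.
- bone_folder: Smooth cream bone folder, loose, 150 x 22 x 5 mm, lying flat on the right side, origin under its middle, long axis x.
- loupe: Black magnifier, loose, 48 mm diameter, 48 mm tall, on the left, origin at the centre of its underside.
- cement_jar: Small amber jar, loose, 48 mm diameter, 65 mm tall, on the left, origin at the centre of its underside.
Not all that is in view belongs to the job. What is shaped like the cap but brown or turquoise is not meant.

How it is judged:
By the outcome, as a careful person would: the job done as asked, in the order asked, and still so for the second after the job is handed in, while the arm keeps its last pose, push and grip.
It also fails if it takes over 45 s, if anything falls off the work surface, if the arm or the gripper's body presses on something with over 40 N, if the wrist force passes 120 N, or if a joint passes its speed limit or range.

ROBOT

A 6-joint arm with a two-finger parallel gripper is mounted at the origin on the work surface. World frame = base frame: x ahead of the robot, y to its left, z up, the work surface at z = 0. Lengths are in m, angles in rad, forces in N, time in s.
With the tool pointing down it reaches from about 0.4 to 0.825 m from the base axis. Payload 7 kg.
Tool frame: the origin (TCP) lies at the very end of the fingers, on their centre line; the grasp point (between the pads) lies 19 mm behind it; z points along the fingers, y is the line along which they close (so a half turn about z gives the same grasp; the last joint's range is limited). The gripper opens to 88 mm and grips with 3 to 60 N. Pads are 19 mm wide; open, the fingers measure 130 mm over their backs; the gripper's body (78 mm by 193 mm) begins 47 mm behind the grasp point.
Start: joints at [1.601, 0.359, 0.012, 0, -1.224, -0.288], TCP at [0.172, 0.653, 0.227] pointing down, gripper open.
Joint ranges: [-3.07, 3.07], [-1.43, 2.12], [-1.02, 1.25], [-3.03, 1.67], [-3.05, -0], [-3.03, 3.03]. Speed limits (rad/s): [2.39, 2.39, 3.01, 3.14, 3.14, 3.14].

INTERFACE

Orientations are given as [roll, pitch, yaw] about the fixed x, y, z axes, in that order (R = Rz(yaw) Ry(pitch) Rx(roll)).
In Python, from station import arm, grab_frame gives the robot as it stands.
- The arm moves only by the tool jog_arm, never from a script. Its argument "deltas" is a list that holds one entry, the list of rows, each a list of 4 numbers: the shift along the tool's x, y, z in units of 60 mm (1.0 is 60 mm), then the turn about the tool's z in units of 5 degrees (1.0 is 5 degrees). A call has 1 to 8 rows; each row is the pose to reach, as a shift and turn from the pose commanded when the call began, along the tool's axes at that moment; what a row does not reach only later rows make up. A row lasts 1/8 s, in which the tool goes at most 62.5 mm and 10.7 degrees, less where a joint would pass 70% of its speed; a pose out of reach is approached as far as the arm can. A call with a gripper value outside its range is refused whole. "grip" is the finger opening in mm, from 0 to 87.6, set as the call begins (left out, the last holds). The fingers move at their own pace and stop on an object; "squeeze" is the grip in N (left out, the last holds). Time passes only in rows, so rows that repeat a pose let the fingers close. It gives the time, the measured TCP pose, the force, the opening and the grip force at its end, in the units of the state.
- arm.get_state(): the state, without advancing time (a new reading comes with each control period).
- grab_frame(name): name is "side" or "top"; returns a dict with "img" (420x560x3 uint8, red, green, blue), "vfov" (degrees; the focal length in pixels is half the picture's height over the tangent of half this angle, whatever the lens; pixels are square), "cx", "cy" (the principal point, pixels), "dist_coeffs" ([k1, k2, p1, p2, k3] as OpenCV has them; the pictures are not rectified), "xyz" and "rotation" of the camera in the world. Camera axes: x right, y down, z forward; pixel columns grow to the right and rows downward; lengths in m; the calibration is good to about 2 mm. A picture is of the moment at which its call begins. There is no depth.
- arm.job_done(): hands the job in; it is judged then, once.
The state is a dict: "t": time; "q": joint angles; "qd": joint speeds; "joint_efforts": joint torques, N m; "eef_pos": TCP position; "ee_rot": TCP orientation; "force": force on the tool from outside, world axes, zero at the start; "moment": the same for the moment, N m; "width": finger opening in m; "gripper_force": force on a finger pad.
Only numpy, scipy, OpenCV 4.12 (cv2) and the standard library are available. Lean on these libraries where they do the work, as an engineer would, in place of code of your own. Each camera call takes 0.05 s, during which the arm holds its last target. There are 200 camera calls.

## Working session

There is one attempt and no reset: what is moved stays moved. The work goes in short steps, Python scripts to look and compute and a tool call to move; the robot and the scene stay as the last step left them, time stands still between calls to the robot, and variables do not carry over. Pictures are saved under pics/ and viewed, at most 10 in all, crops included, and the job is handed in when it is done.

Besides the shell and the picture viewer there is one more tool, called after ">>>" as name(argument=value, ...) on one line, values as JSON. jog_arm: Moves the arm, as the interface text tells. Its arguments: {"type":"object","properties":{"deltas":{"type":"array"},"grip":{"type":"number"},"squeeze":{"type":"number"}},"required":["deltas"]}

```bash
mkdir -p pics
cat > h.py <<'E'
import numpy as np, cv2, json, pickle
from station import arm, grab_frame
def cam(f):
    h,w=f["img"].shape[:2]; F=h/2/np.tan(np.radians(f["vfov"])/2)
    K=np.array([[F,0,f["cx"]],[0,F,f["cy"]],[0,0,1]]); R=np.array(f["rotation"])
    if R.shape!=(3,3):
        from scipy.spatial.transform import Rotation as Q
        R=Q.from_euler('xyz',R).as_matrix()
    return K,np.array(f["dist_coeffs"],float),R,np.array(f["xyz"])
def ray(f,p):
    K,d,R,c=cam(f); u=cv2.undistortPoints(np.array([[p]],float),K,d)[0,0]
    return c,R@np.array([u[0],u[1],1])
def atz(f,p,z):
    c,r=ray(f,p); return c+r*(z-c[2])/r[2]
def tri(f,p,g,q):
    a,r=ray(f,p); b,s=ray(g,q); t=np.linalg.lstsq(np.c_[r,-s],b-a,rcond=None)[0]
    x,y=a+t[0]*r,b+t[1]*s; return (x+y)/2,np.linalg.norm(x-y)
def proj(f,X):
    K,d,R,c=cam(f); return cv2.projectPoints(((np.atleast_2d(X)-c)@R),np.zeros(3),np.zeros(3),K,d)[0][:,0]
def save(f,n,crop=None,s=1):
    im=f["img"][:,:,::-1]
    if crop: x,y,X,Y=crop; im=im[y:Y,x:X]
    cv2.imwrite("pics/"+n,cv2.resize(im,None,fx=s,fy=s,interpolation=cv2.INTER_CUBIC))
def grab(n):
    f=grab_frame(n); pickle.dump(f,open(n+".pkl","wb")); return f
def load(n): return pickle.load(open(n+".pkl","rb"))
E
python3 - <<'E'
from h import *
for n in("side","top"):
    f=grab(n); save(f,n+"0.png"); print(n,f["xyz"],np.round(f["rotation"],3).tolist(),f["vfov"],f["dist_coeffs"])
print(arm.get_state())
E
```

```text
side [ 0.03564665 -0.69449901  0.8109173 ] [-2.23, 0.016, -0.687] 49.62395968356013 [0.05203285 0.         0.         0.         0.        ]
top [ 2.95980321e-01 -1.45358728e-03  1.70427047e+00] [-2.959, 0.016, -1.579] 46.13291104137748 [0.00487126 0.         0.         0.         0.        ]
{'t': 0.1, 'q': array([ 1.60110332e+00,  3.59297039e-01,  1.11285278e-02, -3.04642794e-04,
       -1.22413831e+00, -2.88114467e-01]), 'qd': array([-0.00021717, -0.00238902,  0.00193732, -0.00016659, -0.0005536 ,
       -0.00023442]), 'joint_efforts': array([-9.81662524e-04, -5.84165955e+01,  2.93752903e+01,  7.01545671e+00,
        1.01550415e-02, -6.05076070e-05]), 'eef_pos': array([0.17200635, 0.6522367 , 0.22571933]), 'ee_rot': array([ 3.14006304e+00, -1.54641986e-04, -2.57911072e-01]), 'force': array([0.42008042, 0.50795492, 0.27017981]), 'moment': array([0.00379554, 0.01764566, 0.00243316]), 'gripper_force': 0.0, 'width': 0.08777839369957109}
```

View pics/side0.png

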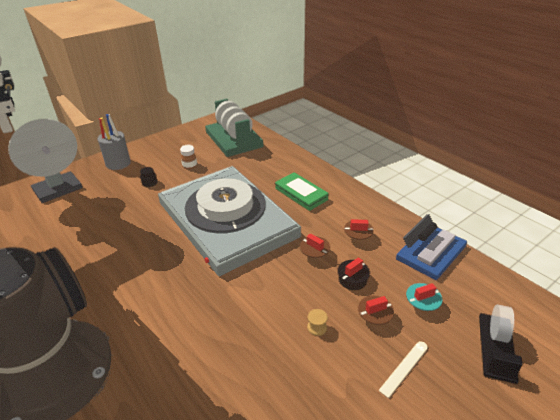

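View pics/top0.png

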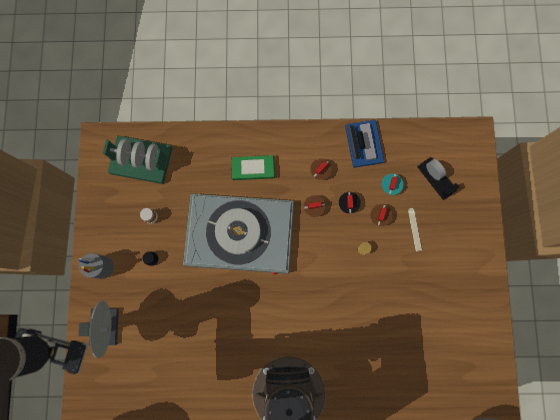

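The black-disc cap is at side (353,272), top (349,202). The brown and turquoise ones are decoys. The hub is at side (225,196), top (238,231). Next I'll enlarge both areas.

Run:
```python
from h import *
def mk(n,boxes,s):
    f=load(n); t=[cv2.resize(f["img"][y:y+50*1,x:x+66,::-1],None,fx=s,fy=s,interpolation=cv2.INTER_CUBIC) for x,y in boxes]
    return np.hstack(t)
a=mk("side",[(320,247),(192,170)],6); b=mk("top",[(316,177),(205,206)],6)
cv2.imwrite("pics/z1.png",np.vstack([a,b])); print(a.shape)
```

```text
(300, 792, 3)
```

View pics/z1.png

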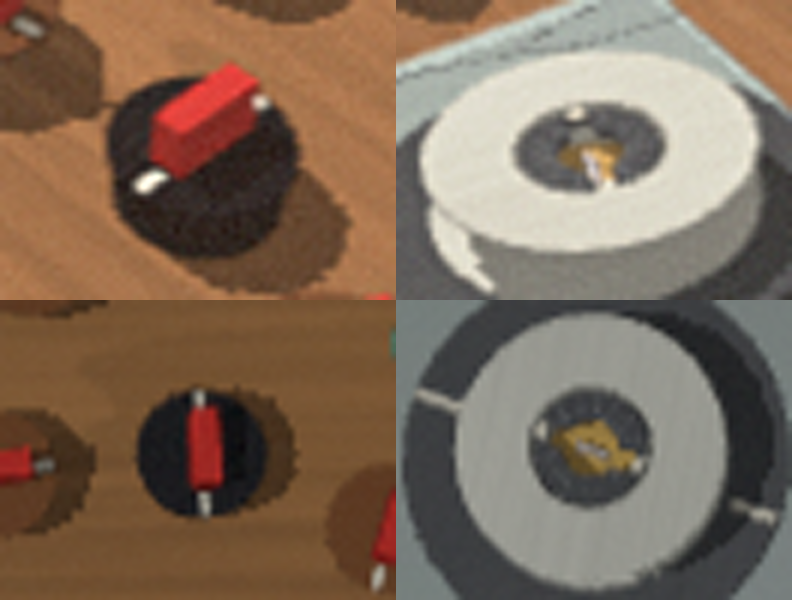

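Run:
```python
from h import *
s,t=load("side"),load("top")
g=lambda o,p:((p[0]+.5)/6-.5+o[0],(p[1]+.5)/6-.5+o[1])
cs,hs,ct,ht=(320,247),(192,170),(316,177),(205,206)
P=lambda *a:print(*[np.round(x,4) for x in a])
A=tri(s,g(cs,(262,102)),t,g(ct,(199,98)));B=tri(s,g(cs,(151,180)),t,g(ct,(205,203)))
print("cap dashes");P(*A,*B);d=A[0]-B[0];P((A[0]+B[0])/2,np.linalg.norm(d),np.degrees(np.arctan2(d[1],d[0])))
P(atz(t,g(ct,(202.5,153)),.030))
A=tri(s,g(hs,(179,113)),t,g(ht,(144,131)));B=tri(s,g(hs,(210,180)),t,g(ht,(242,162)))
print("hub marks");P(*A,*B);d=A[0]-B[0];P((A[0]+B[0])/2,np.linalg.norm(d),np.degrees(np.arctan2(d[1],d[0])))
a,b=atz(t,g(ht,(42,100)),.055),atz(t,g(ht,(357,211)),.055);d=a-b;P((a+b)/2,np.linalg.norm(d),np.degrees(np.arctan2(d[1],d[0])))
```

```text
cap dashes
[ 0.6684 -0.2172  0.0298] 0.0009 [ 0.606  -0.2181  0.029 ] 0.0026
[ 0.6372 -0.2177  0.0294] 0.0624 0.8712
[ 0.6362 -0.2184  0.03  ]
hub marks
[0.5428 0.1927 0.085 ] 0.0021 [0.524  0.1383 0.0877] 0.0033
[0.5334 0.1655 0.0863] 0.0576 70.9143
[0.5342 0.1648 0.055 ] 0.1897 69.9498
```

Two views agree. The cap is at (0.637,-0.218) with its bar at about 1° and its disc at z 0.03. The hub is at (0.534,0.165) with its mouth at 0.086 and notches at about 70.4°. Next I'll travel towards the cap.

>>> jog_arm(deltas=[[[0.6,0.65,0,0],[1.3,1.4,0,0],[2.0,2.15,0,0],[2.7,2.9,0,0],[3.4,3.66,0,0],[4.1,4.4,0,0],[4.8,5.15,0,0],[5.5,5.9,0,0]]], grip=45)

```text
t: 1.1
eef_pos: [0.4013, 0.2244, 0.2267]
ee_rot: [-3.141, -0.0, -0.257]
force: [0.7, 0.2, 0.4]
width: 0.045
gripper_force: 0.0
```

```bash
cat >> h.py <<'E'
from scipy.spatial.transform import Rotation as Rot
def to(p,yaw):
    s=arm.get_state(); R=Rot.from_euler('xyz',s["ee_rot"]).as_matrix()
    d=R.T@(np.array(p)-s["eef_pos"])/.06; w=(s["ee_rot"][2]-np.radians(yaw)); w=(w+np.pi)%(2*np.pi)-np.pi
    print("t",round(s["t"],2),"pos",np.round(s["eef_pos"],4),"rpy",np.round(np.degrees(s["ee_rot"]),2),"F",np.round(s["force"],1),"M",np.round(s["moment"],2),"w",round(s["width"],4),"gf",round(s["gripper_force"],1),"q",np.round(s["q"],2))
    print("rows",np.round(d,3),"turn",round(np.degrees(w)/5,3))
E
python3 -c "
from h import *
to([.637,-.218,.12],1.5)"
```

```text
t 1.1 pos [0.4013 0.2244 0.2267] rpy [-1.7998e+02 -1.0000e-02 -1.4740e+01] F [0.7 0.2 0.4] M [ 0.07 -0.2  -0.  ] w 0.045 gf 0.0 q [ 0.94 -0.   -0.44 -0.   -1.13  0.37]
rows [5.674 6.132 1.776] turn -3.248
```

>>> jog_arm(deltas=[[[0.6,0.65,0,-0.4],[1.3,1.4,0,-0.8],[2.0,2.15,0,-1.2],[2.7,2.9,0,-1.6],[3.4,3.66,0.2,-2.0],[4.1,4.4,0.4,-2.4],[4.8,5.15,0.7,-2.8],[5.5,5.9,1.0,-3.25]]])

```text
t: 2.1
eef_pos: [0.6287, -0.199, 0.1667]
ee_rot: [-3.141, 0.0, 0.027]
force: [1.3, 0.8, 0.9]
width: 0.045
gripper_force: 0.0
```

```bash
python3 -c "
from h import *
to([.637,-.218,.09],1.5)
for n in('side','top'):
  f=grab(n); 
f=load('side');save(f,'s1.png',(290,200,430,305),5)"
```

```text
t 2.1 pos [ 0.6287 -0.199   0.1667] rpy [-1.7999e+02  2.0000e-02  1.5500e+00] F [1.3 0.8 0.9] M [ 0.09 -0.17  0.07] w 0.045 gf 0.0 q [-0.01  0.37 -0.11 -0.   -1.09  1.61]
rows [0.13  0.321 1.278] turn 0.009
```

View pics/s1.png

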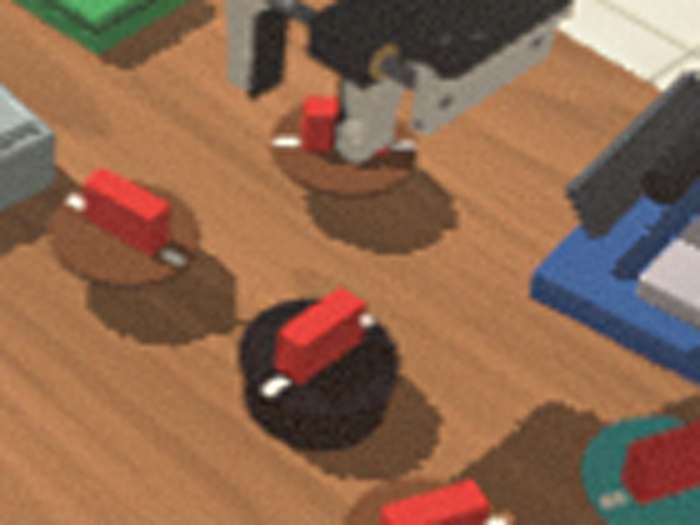

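The gripper is above and behind the cap in view (fingertips at about (300,220) full-frame), and the cap is untouched. Next I'll centre, then descend to just above the disc.

>>> jog_arm(deltas=[[[0.13,0.32,0.3,0],[0.13,0.32,0.7,0],[0.13,0.32,1.1,0],[0.13,0.32,1.4,0],[0.13,0.32,1.4,0]]])

```text
t: 2.82
eef_pos: [0.6354, -0.2157, 0.082]
ee_rot: [-3.141, 0.003, 0.026]
force: [-1.0, -0.6, 0.5]
width: 0.0449
gripper_force: 0.0
```

```bash
python3 -c "
from h import *
to([.637,-.218,.035],1.5)
f=grab('side');save(f,'s2.png',(290,200,430,305),5)"
```

```text
t 2.83 pos [ 0.6354 -0.2157  0.082 ] rpy [-1.7998e+02  1.6000e-01  1.5000e+00] F [-1.  -0.6  0.5] M [-0.04  0.01  0.05] w 0.0449 gf 0.0 q [-0.04  0.47 -0.17 -0.   -0.94  1.63]
rows [0.028 0.04  0.783] turn 0.0
```

View pics/s2.png

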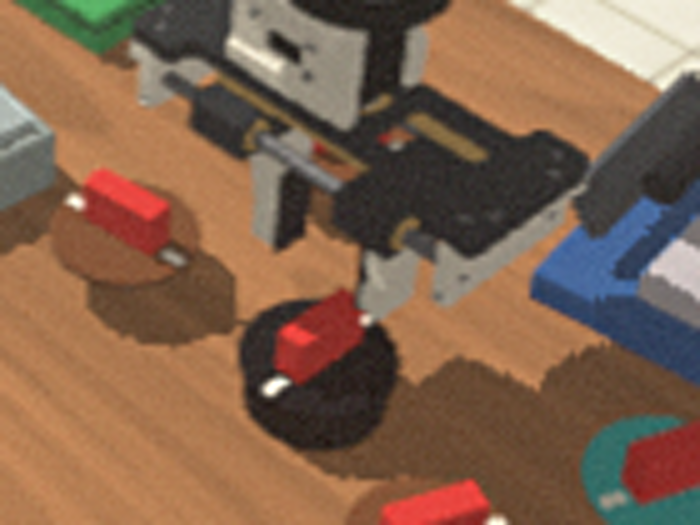

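The fingertips, at crop (280,240) and (385,310), straddle the bar. I'll descend and close.

>>> jog_arm(deltas=[[[0.03,0.03,0.25,0],[0.03,0.03,0.5,0],[0.03,0.03,0.7,0],[0.03,0.03,0.76,0],[0.03,0.03,0.76,0]]])

```text
t: 3.5
eef_pos: [0.6382, -0.2179, 0.0377]
ee_rot: [3.142, 0.001, 0.026]
force: [-0.6, -0.2, -0.3]
width: 0.0448
gripper_force: 0.0
```

>>> jog_arm(deltas=[[[0,0,0,0],[0,0,0,0],[0,0,0,0],[0,0,0,0],[0,0,0,0],[0,0,0,0]]], grip=5, squeeze=35)

```text
t: 4.25
eef_pos: [0.6384, -0.2178, 0.0382]
ee_rot: [3.142, -0.0, 0.026]
force: [-0.1, 0.5, 2.2]
width: 0.0159
gripper_force: 35.0
```

```bash
python3 -c "
from h import *
to([.637,-.218,.165],1.5)"
```

```text
t 4.25 pos [ 0.6384 -0.2178  0.0382] rpy [ 1.80e+02 -2.00e-02  1.48e+00] F [-0.1  0.5  2.2] M [0.09 0.1  0.04] w 0.0159 gf 35.0 q [-0.04  0.52 -0.2   0.   -0.85  1.64]
rows [-2.300e-02  2.000e-03 -2.113e+00] turn -0.003
```

>>> jog_arm(deltas=[[[0,0,-0.2,0],[0,0,-0.5,0],[0,0,-0.9,0],[0,0,-1.3,0],[0,0,-1.7,0],[0,0,-2.1,0],[0,0,-2.2,0],[0,0,-2.2,0]]])

```text
t: 5.25
eef_pos: [0.6382, -0.2177, 0.1705]
ee_rot: [-3.141, -0.001, 0.026]
force: [0.5, 0.2, -1.6]
width: 0.0156
gripper_force: 35.0
```

```bash
python3 -c "
from h import *
to([.5338,.1652,.165],70.4)
f=grab('side');save(f,'s3.png',(270,130,430,250),5);g=grab('top')"
```

```text
t 5.25 pos [ 0.6382 -0.2177  0.1705] rpy [-1.7999e+02 -5.0000e-02  1.4700e+00] F [ 0.5  0.2 -1.6] M [-0.01 -0.01  0.01] w 0.0156 gf 35.0 q [-0.04  0.39 -0.07 -0.   -1.11  1.64]
rows [-1.576 -6.425  0.091] turn -13.785
```

View pics/s3.png

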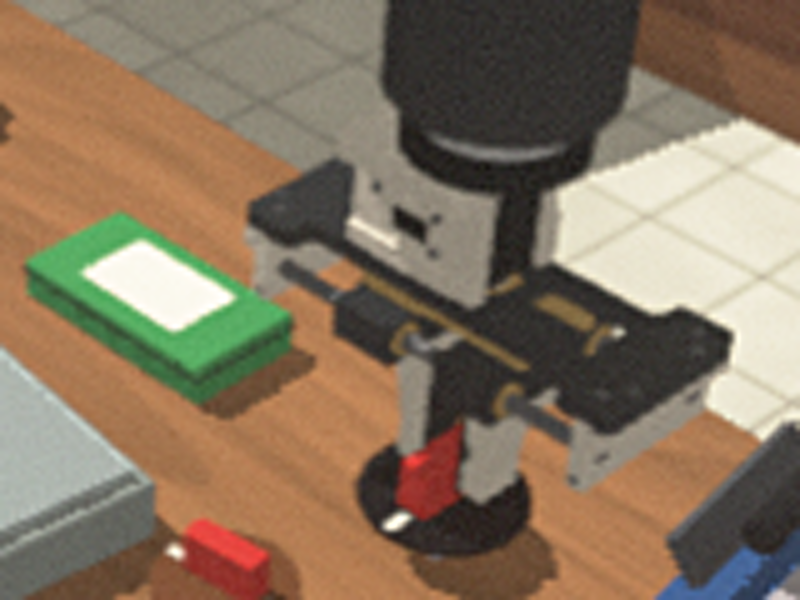

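The cap is held upright with the bar between the fingers, dash at crop (397,523). Now over to the hub.

>>> jog_arm(deltas=[[[-0.1,-0.5,0,-1.0],[-0.3,-1.3,0,-2.8],[-0.5,-2.2,0,-4.6],[-0.75,-3.1,0,-6.5],[-1.0,-4.0,0,-8.4],[-1.2,-4.9,0,-10.3],[-1.4,-5.7,0,-12.1],[-1.55,-6.2,0,-13.4]]])

```text
t: 6.35
eef_pos: [0.5345, 0.1535, 0.1691]
ee_rot: [-3.141, 0.001, 1.201]
force: [-0.0, 0.7, -0.8]
width: 0.0158
gripper_force: 35.0
```

>>> jog_arm(deltas=[[[0,0,0,-0.2],[0,0,0,-0.4],[0,0,0,-0.4],[0,0,0,-0.4]]])

```text
t: 6.85
eef_pos: [0.5358, 0.1508, 0.1698]
ee_rot: [-3.141, 0.0, 1.228]
force: [0.2, -0.4, -1.0]
width: 0.0158
gripper_force: 35.0
```

Run:
```python
from h import *
to([.5338,.1652,.145],70.4)
f=grab('side');g=grab('top');p=arm.get_state()["eef_pos"]
print(proj(f,p-[0,0,.008]),proj(g,p))
a=f["img"][140:230,170:280,::-1]; b=g["img"][185:275,190:280,::-1]
R=lambda a:cv2.resize(a,None,fx=4,fy=4,interpolation=cv2.INTER_CUBIC)
cv2.imwrite("pics/z4.png",np.hstack([R(a),R(b)]))
```

```text
t 6.85 pos [0.5358 0.1508 0.1698] rpy [-1.7999e+02  2.0000e-02  7.0380e+01] F [ 0.2 -0.4 -1. ] M [-0.1  -0.09 -0.08] w 0.0158 gf 35.0 q [ 0.63  0.21 -0.33  0.   -1.03  2.17]
rows [ 0.214 -0.112  0.414] turn -0.004
[[225.70296826 172.30703471]] [[238.44172441 225.71974467]]
```

View pics/z4.png

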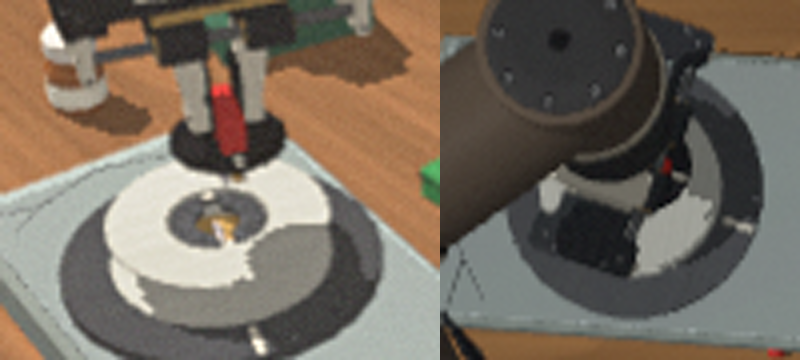

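The cap hangs above the spool, with the near dash at crop (239,160) → full (229.4,179.6). I'll work out the cap axis relative to the hub in this same camera.

Run:
```python
from h import *
f=load('side'); st=arm.get_state(); p,y=st["eef_pos"],st["ee_rot"][2]
u=np.array([np.cos(y),np.sin(y),0]); v=np.array([np.sin(y),-np.cos(y),0])
d=atz(f,(229.4,179.6),.1616)
print("dash rel tcp in tool x,y mm",(d-p)@u*1e3,(d-p)@v*1e3)
s=load('side')
# same camera, original cap & hub, z fixed
g=lambda o,p,k=6:((p[0]+.5)/k-.5+o[0],(p[1]+.5)/k-.5+o[1])
for q in ((262,102),(151,180)): print("cap dash",atz(s,g((320,247),q),.030))
m=[atz(s,g((192,170),q),.086) for q in((179,113),(210,180))]; print("marks",m,(m[0]+m[1])/2)
# disc silhouette prediction vs seen: left 168 right 287 bottom ~172
th=np.linspace(0,2*np.pi,200)
for c in (p,):
    P=np.r_[[np.array([c[0]+.038*np.cos(a),c[1]+.038*np.sin(a),z]) for a in th for z in(.1576,.1616)]]
    q=proj(f,P); q=(q-[170,140]+.5)*4-.5; print("pred disc l,r,bottom",q[:,0].min(),q[:,0].max(),q[:,1].max())
im=f["img"][140:230,170:280].astype(int); 
for r in(30,32,34,36,38): 
    row=im[r].sum(1); c=np.where(row[35:80]<150)[0]+35; print(r,c.min()*4,c.max()*4+3)
```

```text
dash rel tcp in tool x,y mm -34.805726146351745 0.5735076977376272
cap dash [ 0.66779335 -0.21714978  0.03      ]
cap dash [ 0.60407144 -0.21818947  0.03      ]
marks [array([0.54115815, 0.1919281 , 0.086     ]), array([0.52354071, 0.14080251, 0.086     ])] [0.53234943 0.16636531 0.086     ]
pred disc l,r,bottom 164.67766841251 284.15312399127356 170.36631168080373
30 264 279
32 176 283
34 176 283
36 176 279
38 176 275
```

>>> jog_arm(deltas=[[[0.13,-0.06,0.1,0],[0.255,-0.12,0.3,0],[0.255,-0.12,0.5,0],[0.255,-0.12,0.6,0],[0.255,-0.12,0.7,0],[0.255,-0.12,0.78,0],[0.255,-0.12,0.82,0],[0.255,-0.12,0.82,0]]])

```text
t: 7.95
eef_pos: [0.534, 0.1684, 0.1208]
ee_rot: [3.142, 0.0, 1.23]
force: [0.2, -0.5, -1.3]
width: 0.016
gripper_force: 35.0
```

Run:
```python
from h import *
to([.5342,.1676,.112],70.4)
f=grab('side');save(f,"z5.png",(170,130,280,210),7)
```

```text
t 7.95 pos [0.534  0.1684 0.1208] rpy [180.     0.    70.48] F [ 0.2 -0.5 -1.3] M [-0.12 -0.1  -0.07] w 0.016 gf 35.0 q [ 0.66  0.26 -0.39  0.   -0.92  2.15]
rows [-0.012  0.007  0.147] turn 0.015
```

View pics/z5.png

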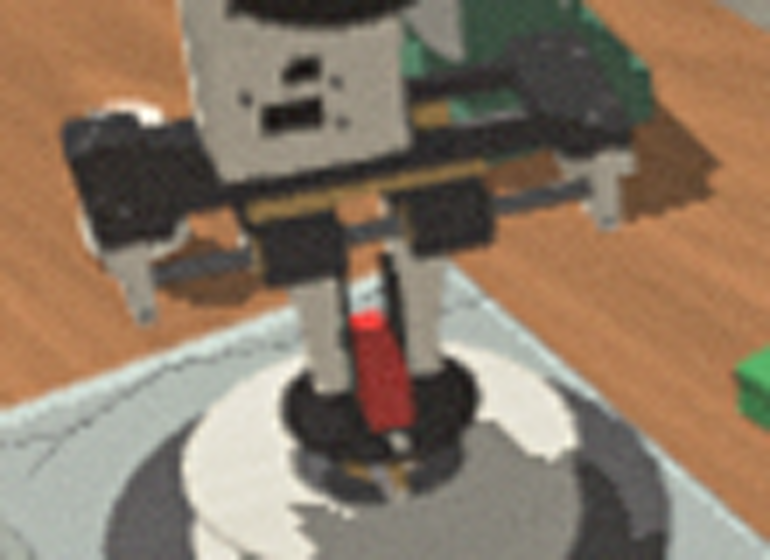

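The cap is centred over the hub, disc at crop (382,415), and its foot is just inside the bore with no contact force. I'll lower gently.

>>> jog_arm(deltas=[[[-0.01,0,0.04,0],[-0.01,0,0.08,0],[-0.01,0,0.12,0],[-0.01,0,0.16,0],[-0.01,0,0.16,0]]])

```text
t: 8.62
eef_pos: [0.5337, 0.1679, 0.1112]
ee_rot: [-3.141, 0.0, 1.23]
force: [-1.2, -0.5, 1.0]
width: 0.016
gripper_force: 35.0
```

```bash
python3 -c "
from h import *
to([.5342,.1676,.102],70.4)"
```

```text
t 8.62 pos [0.5337 0.1679 0.1112] rpy [-1.7999e+02  1.0000e-02  7.0490e+01] F [-1.2 -0.5  1. ] M [-0.06  0.49 -0.04] w 0.016 gf 35.0 q [ 0.65  0.27 -0.4   0.   -0.9   2.15]
rows [-0.003  0.009  0.153] turn 0.017
```

The foot has reached the plate and the pins are in the notches. Now I'll push down with more grip.

>>> jog_arm(deltas=[[[0,0,0,0],[0,0,0.03,0],[0,0,0.06,0],[0,0,0.09,0],[0,0,0.12,0],[0,0,0.15,0],[0,0,0.15,0],[0,0,0.15,0]]], squeeze=55)

```text
t: 9.62
eef_pos: [0.5339, 0.168, 0.1026]
ee_rot: [3.141, -0.0, 1.23]
force: [-2.6, 0.2, 6.6]
width: 0.0156
gripper_force: 55.0
```

```bash
python3 -c "
from h import *
to([.5342,.1676,.102],70.4)"
```

```text
t 9.62 pos [0.5339 0.168  0.1026] rpy [ 1.7998e+02 -1.0000e-02  7.0490e+01] F [-2.6  0.2  6.6] M [-0.09  1.23 -0.05] w 0.0156 gf 55.0 q [ 0.65  0.28 -0.41  0.   -0.88  2.15]
rows [-0.005  0.006  0.011] turn 0.019
```

>>> jog_arm(deltas=[[[-0.006,-0.016,0.01,0],[-0.006,-0.016,0.02,0],[-0.006,-0.016,0.03,0],[-0.006,-0.016,0.03,0]]])

```text
t: 10.12
eef_pos: [0.5338, 0.1681, 0.102]
ee_rot: [3.14, -0.001, 1.231]
force: [-3.0, -1.8, 13.0]
width: 0.0155
gripper_force: 55.0
```

```bash
python3 -c "
from h import *
to([.5332,.1677,.102],70.4)"
```

```text
t 10.12 pos [0.5338 0.1681 0.102 ] rpy [ 1.7988e+02 -7.0000e-02  7.0520e+01] F [-3.  -1.8 13. ] M [-0.58  1.24  0.01] w 0.0155 gf 55.0 q [ 0.66  0.28 -0.41  0.   -0.87  2.15]
rows [-0.01  -0.008 -0.001] turn 0.025
```

Force rose to about 14 N net with no further travel, so the cap is bottomed. I'll start the turn about the cap axis, which lies about 2.2 mm behind the TCP along tool x.

>>> jog_arm(deltas=[[[0,0.004,0,1.1],[-0.001,0.007,0,2.2],[-0.001,0.01,0,3.3],[-0.003,0.014,0,4.4],[-0.004,0.017,0,5.5],[-0.006,0.02,0,6.6],[-0.008,0.023,0,7.7],[-0.01,0.026,0,8.8]]])

```text
t: 11.12
eef_pos: [0.5355, 0.1664, 0.102]
ee_rot: [3.14, -0.002, 0.46]
force: [-0.5, -4.4, 12.5]
width: 0.0155
gripper_force: 55.0
```

```bash
python3 -c "
from h import *
to([.5353,.1650,.102],-15.5)"
```

```text
t 11.12 pos [0.5355 0.1664 0.102 ] rpy [ 1.7991e+02 -1.4000e-01  2.6360e+01] F [-0.5 -4.4 12.5] M [-1.8   0.13  0.11] w 0.0155 gf 55.0 q [ 0.65  0.29 -0.41  0.   -0.87  1.38]
rows [-0.014  0.02  -0.   ] turn 8.372
```

>>> jog_arm(deltas=[[[-0.002,0.01,0,1.1],[-0.004,0.018,0,2.2],[-0.006,0.023,0,3.3],[-0.008,0.027,0,4.4],[-0.01,0.03,0,5.5],[-0.012,0.033,0,6.6],[-0.014,0.036,0,7.6],[-0.015,0.037,0,8.2]]])

```text
t: 12.12
eef_pos: [0.5358, 0.1636, 0.102]
ee_rot: [3.141, -0.003, -0.255]
force: [0.1, -6.0, 11.9]
width: 0.0154
gripper_force: 55.0
```

>>> jog_arm(deltas=[[[0,0,0,0.2],[0,0,0,0.4],[0,0,0,0.4]]])

```text
t: 12.5
eef_pos: [0.5357, 0.1634, 0.102]
ee_rot: [3.141, -0.003, -0.287]
force: [0.6, -7.1, 12.1]
width: 0.0156
gripper_force: 55.0
```

```bash
python3 -c "
from h import *
to([.5353,.1650,.102],-15.5)"
```

```text
t 12.5 pos [0.5357 0.1634 0.102 ] rpy [ 1.7997e+02 -1.7000e-01 -1.6470e+01] F [ 0.6 -7.1 12.1] M [-2.86 -0.23  0.14] w 0.0156 gf 55.0 q [ 0.65  0.28 -0.41  0.   -0.87  0.63]
rows [-0.015 -0.023  0.   ] turn -0.194
```

>>> jog_arm(deltas=[[[0,0,0,0.3],[0,0,0,0.6],[0,0,0,0.9],[0,0,0,0.9]]])

```text
t: 13.0
eef_pos: [0.5356, 0.163, 0.102]
ee_rot: [3.14, -0.003, -0.366]
force: [0.8, -9.1, 12.0]
width: 0.0155
gripper_force: 55.0
```

Run:
```python
from h import *
to([.5353,.1650,.102],-20)
f=grab('side');save(f,"z6.png",(170,130,280,210),7)
```

```text
t 13.0 pos [0.5356 0.163  0.102 ] rpy [ 1.7994e+02 -1.6000e-01 -2.0970e+01] F [ 0.8 -9.1 12. ] M [-3.33 -0.14  0.2 ] w 0.0155 gf 55.0 q [ 0.65  0.28 -0.41  0.   -0.88  0.56]
rows [-0.016 -0.029 -0.   ] turn -0.193
```

View pics/z6.png

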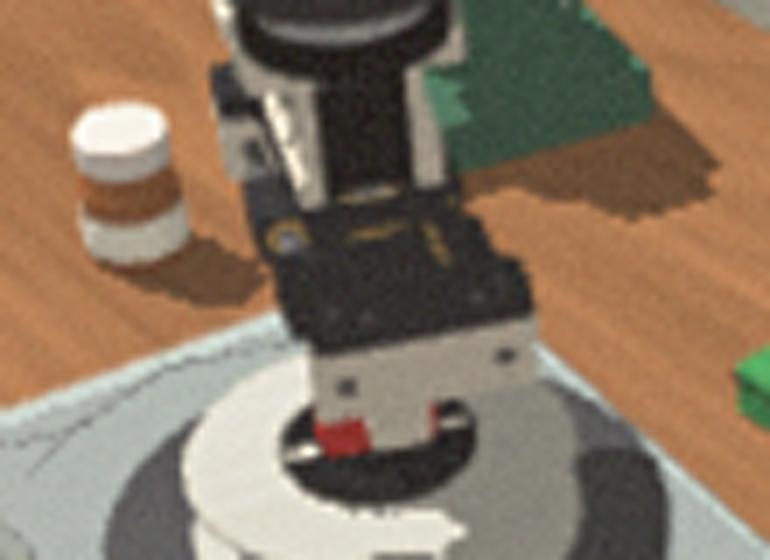

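The cap sits flat in the hub with the dashes turned, at crop (305,452) and (455,423). I'll compute its yaw and nudge it to relieve the lateral load.

>>> jog_arm(deltas=[[[0.004,0.012,0,0],[0.009,0.023,0,0],[0.009,0.023,0,0]]])

```text
t: 13.42
eef_pos: [0.5357, 0.1626, 0.102]
ee_rot: [-3.141, -0.003, -0.366]
force: [-1.0, -4.4, 11.5]
width: 0.0154
gripper_force: 55.0
```

Run:
```python
from h import *
f=load('side'); g=lambda p:((p[0]+.5)/7-.5+170,(p[1]+.5)/7-.5+130)
a,b=atz(f,g((305,452)),.094),atz(f,g((455,423)),.094); d=b-a
print(a,b,(a+b)/2,np.linalg.norm(d),np.degrees(np.arctan2(d[1],d[0])))
to([.5353,.1650,.102],-20)
```

```text
[0.50443123 0.17469888 0.094     ] [0.55843047 0.15302229 0.094     ] [0.53143085 0.16386058 0.094     ] 0.058187556193199284 -21.871708393175183
t 13.43 pos [0.5357 0.1626 0.102 ] rpy [-1.7995e+02 -1.6000e-01 -2.0950e+01] F [-1.  -4.4 11.5] M [-1.55  0.3   0.2 ] w 0.0154 gf 55.0 q [ 0.65  0.28 -0.41  0.   -0.87  0.56]
rows [-0.021 -0.034 -0.   ] turn -0.191
```

>>> jog_arm(deltas=[[[0,0.003,0,0.3],[0,0.006,0,0.6],[0,0.006,0,0.6]]])

```text
t: 13.8
eef_pos: [0.5356, 0.1623, 0.102]
ee_rot: [-3.141, -0.003, -0.418]
force: [0.2, -3.3, 11.9]
width: 0.0152
gripper_force: 55.1
```

Run:
```python
from h import *
to([.5353,.1650,.102],-20)
```

```text
t 13.8 pos [0.5356 0.1623 0.102 ] rpy [-1.7995e+02 -1.6000e-01 -2.3960e+01] F [ 0.2 -3.3 11.9] M [-1.58  0.25  0.33] w 0.0152 gf 55.1 q [ 0.65  0.28 -0.41  0.   -0.87  0.51]
rows [-0.023 -0.039 -0.   ] turn -0.791
```

>>> jog_arm(deltas=[[[0,0,0.006,0],[0,0,0.012,0],[0,0,0.012,0],[0,0,0.012,0]]])

```text
t: 14.3
eef_pos: [0.5357, 0.1623, 0.1019]
ee_rot: [-3.141, -0.003, -0.417]
force: [-2.9, -4.0, 17.1]
width: 0.0156
gripper_force: 55.1
```

Run:
```python
from h import *
to([.5353,.1650,.102],-20)
```

```text
t 14.3 pos [0.5357 0.1623 0.1019] rpy [-179.94   -0.19  -23.92] F [-2.9 -4.  17.1] M [-1.74  0.92  0.32] w 0.0156 gf 55.1 q [ 0.65  0.28 -0.41  0.   -0.87  0.51]
rows [-0.025 -0.038 -0.001] turn -0.783
```

Both the push and the turn are against hard stops: z stays at 0.102 as force rises, and Mz rises to 0.32 N m. I'm handing in.

```bash
python3 -c "
from station import arm
print(arm.job_done())"
```

```text
the job is handed in; nothing more can be done
None
```

The cap is in the hub, still gripped, pressed fully down and turned clockwise to its stop (force and torque readings show both stops reached); I handed the job in at about 14.3 s, and no verdict came back.

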